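Swing down the glass locker's hatch with the hook pole

ROBOT

A 6-joint arm with a two-finger parallel gripper is mounted at the origin on the work surface; the furniture and walls round the work are solid. World frame = base frame: x ahead of the robot, y to its left, z up, the work surface at z = 0. Lengths are in m, angles in rad, forces in N, time in s.
With the tool pointing down it reaches from about 0.35 to 0.775 m from the base axis. Payload 5.5 kg.
Tool frame: the origin (TCP) lies midway between the tips of the shut fingers; the grasp point (between the pads) lies 19 mm behind it; z points along the fingers, y is the line along which they close (so a half turn about z gives the same grasp; the last joint's range is limited). The gripper opens to 85 mm and grips with 20 to 120 N. Pads are 22 mm wide; open, the fingers measure 114 mm over their backs; the gripper's body (76 mm by 85 mm) begins 54 mm behind the grasp point. The pads swing forward as they close: fully open they stand 13 mm farther back than shut.
Start: joints at [1.081, 0.313, 0.046, 1.304, 0, 1.431], TCP at [0.197, 0.54, 0.231] pointing down, gripper open.
Joint ranges: [-2.76, 2.76], [-0.86, 1.69], [-1.03, 1.26], [-2.2, 2.34], [-1.47, 1.5], [-3.14, 3.14]. Speed limits (rad/s): [2.57, 2.57, 3.14, 3.14, 3.14, 3.14].

INTERFACE

Orientations are given as a unit quaternion [w, x, y, z].
In Python, from workcell import telemetry, imaging, env gives the robot as it stands. The module is installed in compiled form; this text tells all that it offers.
- The arm moves only by the tool step_arm, never from a script. Its argument "moves" is a list of rows, each a list of 3 entries, a list of its own where there are three numbers: the shift along the tool's x, y, z in mm, then the turn, a rotation vector about the tool's x, y, z in rad, then the finger opening in mm, from 0 to 85.4. A call has 1 to 8 rows; each row is the pose to reach, as a shift and turn from the pose commanded when the call began, along the tool's axes at that moment; what a row does not reach only later rows make up. A row lasts 1/12 s, in which the tool goes at most 41.7 mm and 7.16 degrees, less where a joint would pass 70% of its speed; a pose out of reach is approached as far as the arm can. A call with a gripper value outside its range is refused whole. The fingers move at their own pace and stop on an object; "grip_force" is the grip in N (left out, the last holds). Time passes only in rows, so rows that repeat a pose let the fingers close. It gives the time, the measured TCP pose, the force, the opening and the grip force at its end, in the units of the state.
- telemetry.get_state(): the state, without advancing time (a new reading comes with each control period).
- imaging.read_camera(name): name is "scene" or "top"; returns the picture (384x512x3 uint8, red, green, blue); there is no depth.
- imaging.camera_params(name): a dict with "camera_matrix" (3x3 intrinsics, pixels), "pose" (4x4, takes a point from camera to world coordinates). Camera axes: x right, y up, looking along -z (the intrinsics and any distortion apply to the point x, -y, -z); pixel columns grow to the right and rows downward; lengths in m; the calibration is good to about 2 mm. A picture is of the moment at which its call begins. camera_params takes no time and is no camera call.
- env.hand_in(): hands the job in; it is judged then, once.
The state is a dict: "clock": time; "joint_pos": joint angles; "qvel": joint speeds; "tau": joint torques, N m; "tcp_pos": TCP position; "orientation": TCP orientation; "wrist_force": force on the tool from outside, world axes, zero at the start; "ft_torque": the same for the moment, N m; "finger_gap": finger opening in m; "grip_force": force on a finger pad.
Only numpy, scipy, OpenCV 4.12 (cv2) and the standard library are available. Lean on these libraries where they do the work, as an engineer would, in place of code of your own. Each camera call takes 0.05 s, during which the arm holds its last target. There are 200 camera calls.

TASK

Take the orange-handled hook pole from its rest, hook its prong into the brass eye of the glass locker's white hatch and swing the hatch fully down to its stop with the pole, never with the hand. Be gentle: no push or pull of the pole on the locker above 25 N (feel for the contact, as the pole's rod is drawn out by an unknown length). Then unhook the pole and lay it back in its rest; leave the hatch open and the other things on the bar where they are.

Things in the scene. Friction and masses are not known exactly. Their poses are not given: they have to be found in the camera images.
- cabinet: glass locker, fixed wooden cabinet 200 deep (x) x 260 wide (y) x 290 high; origin: middle of the front edge of its underside; its x axis points into it (the front with the hatch faces -x), z up. Its top board overhangs the front by 12. Two tumblers stand inside behind the hatch
- hatch_hinge (a point): middle of the hatch's hinge line: the hatch's lower edge, 130 straight above the cabinet's origin; the hinge line runs along the cabinet's y
- hatch (a joint): angle of the hatch (a white panel 250 wide x 138 high x 12 thick, hinged at its lower edge), rad: 0 upright and shut, grows as its top swings out towards -x and down, 1.35 fully open at its stop. The hinge is stiff (0.6 N m, about 6 N at the eye) and stays where it is left
- hatch_eye: brass eye on the hatch's outer face, turns with the hatch: a ring in the cabinet's x-z plane, its hole (24 wide) runs along the cabinet's y; 6 mm round bar, 36 outside, on an 8 mm shank. Origin: centre of the hole, 26 off the hatch's outer face; with the hatch shut 40 ahead (-x) of the hinge line and 105 above it, at mid width
- pole: hook pole, 240 g, lying along its x. Origin: middle (and balance point) of its orange flat-sided handle, 100 long x 24 wide x 28 high. Tail ends at x=-143. In front a 14 mm square tube, then a 10 mm steel rod ending in a level 8 mm prong pointing to +y, reaching 36 from the rod's axis to an 11 mm ball. Prong axis at x=150 to 200: rod clamped (holds 50 N) at an unmeasured length, new every time
- pole_rest: fixed dark wooden rest: base 215 x 60 x 10, two forks 12 thick at x=+95 and -95, each with an upward open slot 22 wide, flared at the top (height 79), slot floor at height 55. Origin: centre of its underside, x along the pole. The pole lies in it with its origin 62 above the rest's origin, hook towards the rest's +x
- sweet_jar: glass jar of sweets, 91 x 181 high, a bystander; origin at its underside
- shaker: steel cocktail shaker, 69 x 179 high, a bystander; origin at its underside
- syrup_bottle: syrup bottle with green cap, 58 x 206 high, a bystander; origin at its underside
- jigger: steel jigger, 43 x 73 high, a bystander; origin at its underside
- juice_cup: steel cup, 65 x 57 high, a bystander; origin at its underside
- coasters: stack of coasters, 96 x 13 high, a bystander; origin at its underside
Things that resemble listed ones, but are neither listed nor needed, are in the scene too. What is shaped like the pole_rest but purple is not meant.

How it is judged:
By the outcome, as a careful person would: the job done as asked, in the order asked, and still so for the second after the job is handed in, with the robot touching nothing.
It also fails if it takes over 67 s, if anything falls off the work surface, if the arm or the gripper's body presses on something with over 40 N, if the wrist force passes 120 N, or if a joint passes its speed limit or range.

## Working session

There is one attempt and no reset: what is moved stays moved. The work goes in short steps, Python scripts to look and compute and a tool call to move; the robot and the scene stay as the last step left them, time stands still between calls to the robot, and variables do not carry over. Pictures are saved under pics/ and viewed, at most 10 in all, crops included, and the job is handed in when it is done.

Besides the shell and the picture viewer there is one more tool, called as a command line: name --argument value ..., lists and objects as JSON in quotes. step_arm: Moves the arm, as the interface text tells. Its arguments: {"type":"object","properties":{"moves":{"type":"array"},"grip_force":{"type":"number"}},"required":["moves"]}

```bash
mkdir -p pics
cat > h.py <<'E'
import numpy as np, cv2
from workcell import telemetry, imaging, env
from scipy.spatial.transform import Rotation as R
def cam(n):
    p=imaging.camera_params(n); return p
def ray(n,u,v):
    p=cam(n);K=np.array(p["camera_matrix"]);T=np.array(p["pose"])
    d=np.linalg.inv(K)@[u,v,1.]; d=np.array([d[0],-d[1],-d[2]])
    return T[:3,3],T[:3,:3]@d
def atz(n,u,v,z):
    o,d=ray(n,u,v); return o+d*(z-o[2])/d[2]
def proj(n,P):
    p=cam(n);K=np.array(p["camera_matrix"]);T=np.array(p["pose"])
    q=(np.atleast_2d(P)-T[:3,3])@T[:3,:3]; q=q*[1,-1,-1]
    q=q@K.T; return q[:,:2]/q[:,2:]
def tri(a,b):
    (o1,d1),(o2,d2)=ray("scene",*a),ray("top",*b)
    s=np.linalg.lstsq(np.c_[d1,-d2],o2-o1,rcond=None)[0]
    A,B=o1+s[0]*d1,o2+s[1]*d2; return (A+B)/2,np.linalg.norm(A-B)
def snap(n,f,crop=None,k=1):
    im=imaging.read_camera(n)[:,:,::-1]
    if crop: x0,y0,x1,y1=crop; im=im[y0:y1,x0:x1]
    cv2.imwrite(f,cv2.resize(im,None,fx=k,fy=k,interpolation=cv2.INTER_CUBIC))
def st():
    s=telemetry.get_state()
    print({k:np.round(s[k],4).tolist() for k in ("clock","joint_pos","tcp_pos","orientation","wrist_force","finger_gap","grip_force")})
    return s
E
python3 - <<'E'
from h import *
st()
for n in("scene","top"):
    snap(n,f"pics/{n}0.png",None,1.5); p=cam(n); print({k:np.round(v,3).tolist() if not isinstance(v,str) else v for k,v in p.items()})
E
```

```text
{'clock': 0.0, 'joint_pos': [1.0814, 0.314, 0.045, 1.3036, 0.0, 1.4312], 'tcp_pos': [0.1968, 0.5397, 0.2304], 'orientation': [-0.0003, 0.174, 0.9847, -0.0009], 'wrist_force': [-0.1572, -0.4066, -0.5154], 'finger_gap': 0.0854, 'grip_force': 0.0}
{'camera_matrix': [[380.427, 0.0, 253.152], [0.0, 380.427, 197.331], [0.0, 0.0, 1.0]], 'pose': [[-0.577, 0.479, -0.662, -0.507], [-0.817, -0.356, 0.454, 0.691], [-0.019, 0.802, 0.597, 1.031], [0.0, 0.0, 0.0, 1.0]]}
{'camera_matrix': [[349.078, 0.0, 255.603], [0.0, 349.078, 193.976], [0.0, 0.0, 1.0]], 'pose': [[-0.329, 0.908, -0.258, 0.124], [-0.944, -0.319, 0.083, 0.119], [-0.006, 0.271, 0.963, 1.389], [0.0, 0.0, 0.0, 1.0]]}
```

View pics/scene0.png

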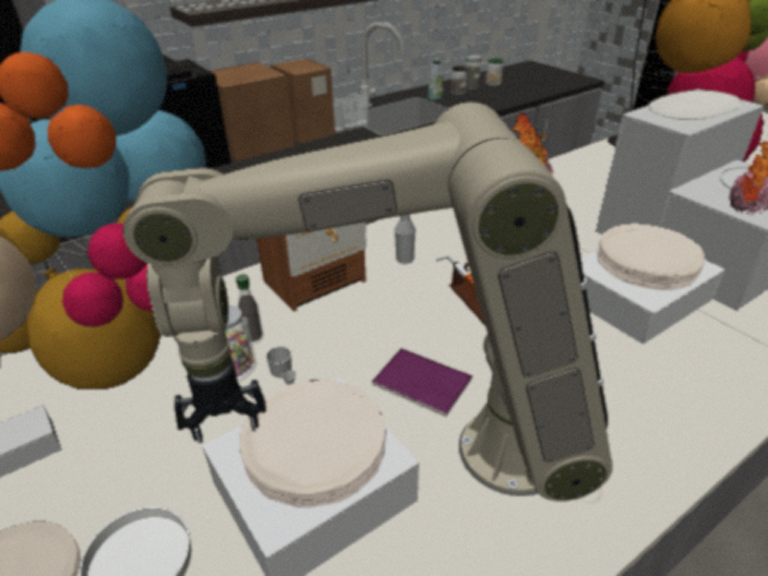

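View pics/top0.png

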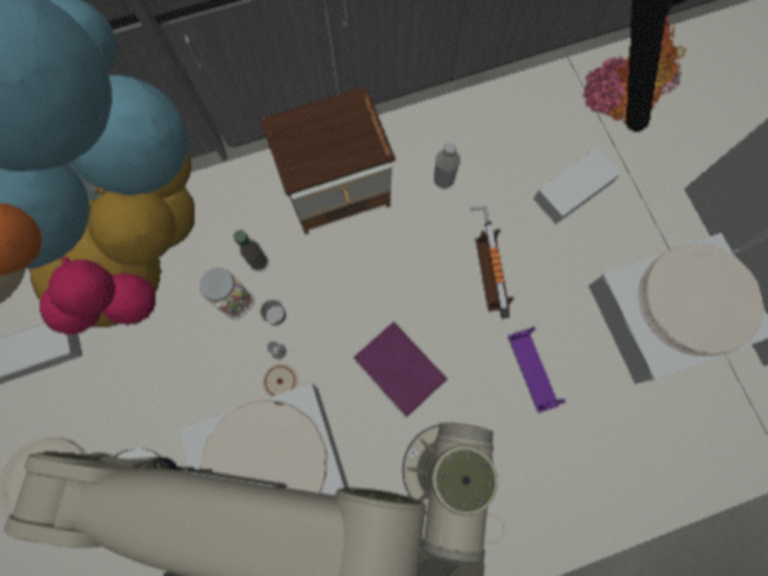

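Scene view: the arm hides the rest; locker is at about (315,260), eye (333,236). Top view (×1.5): locker top (330,140), eye (346,190), pole from hook (475,208) to tail (505,312), purple decoy at (536,370). Next is a close-up crop for measuring.

Run:
```python
from h import *
snap("top","pics/top1.png",(165,55,350,215),3.75)
```

```text
(no output)
```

View pics/top1.png

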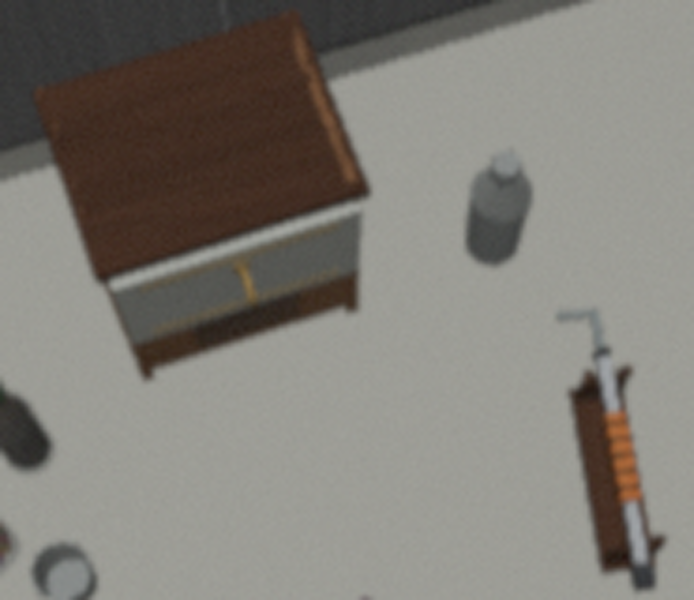

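Run:
```python
from h import *
f=lambda x,y:((x+.5)/3.75-.5+165,(y+.5)/3.75-.5+55)
def P(x,y,z): return atz("top",*f(x,y),z)
C=[P(*c,.29) for c in((38,95),(297,12),(368,190),(100,278))]
for c in C: print(c.round(4))
BL,BR,FR,FL=C
print("w",np.linalg.norm(FR-FL),np.linalg.norm(BR-BL),"d",np.linalg.norm(FL-BL),np.linalg.norm(FR-BR))
ay=(FL-FR)+(BL-BR); ax=(BL-FL)+(BR-FR)
print("yaw y",np.degrees(np.arctan2(ay[1],ay[0]))-90,"yaw x",np.degrees(np.arctan2(ax[1],ax[0])))
print('mid top',sum(C)/4)
for n,(x,y,z) in dict(ball=(560,315,.062),corner=(598,313,.062),tail=(643,578,.069),hf=(616,413,.076),hb=(630,500,.076),tubef=(602,352,.066), feetL=(150,378,0),feetR=(355,310,0)).items(): print(n,P(x,y,z).round(4))
```

```text
[0.9177 0.1581 0.29  ]
[ 0.9228 -0.1067  0.29  ]
[ 0.7158 -0.107   0.29  ]
[0.7125 0.1562 0.29  ]
w 0.2632527144964457 0.2648176680832051 d 0.2052698718105526 0.20699535772535135
yaw y 0.9156995521882862 yaw x 0.3063554334188979
mid top [0.81722136 0.02513224 0.29      ]
ball [ 0.6233 -0.3017  0.062 ]
corner [ 0.6116 -0.342   0.062 ]
tail [ 0.3176 -0.2704  0.069 ]
hf [ 0.4927 -0.3113  0.076 ]
hb [ 0.3984 -0.288   0.076 ]
tubef [ 0.5659 -0.3272  0.066 ]
feetL [0.729  0.1475 0.    ]
feetR [ 0.731  -0.1006  0.    ]
```

step_arm --moves '[[[-120,-60,-70],[0,0,-0.05],85],[[-337,-186,-70],[0,0,-0.108],85],[[-337,-186,-70],[0,0,-0.108],85],[[-337,-186,-70],[0,0,-0.108],85],[[-337,-186,-70],[0,0,-0.108],85],[[-337,-186,-70],[0,0,-0.108],85],[[-337,-186,-70],[0,0,-0.108],85],[[-337,-186,-70],[0,0,-0.108],85]]'

```text
clock: 0.82
tcp_pos: [0.4119, 0.2932, 0.2929]
orientation: [-0.0, 0.121, 0.993, 0.0]
wrist_force: [0.4, 1.1, 0.4]
finger_gap: 0.0852
grip_force: 0.0
```

step_arm --moves '[[[-207,-568,0],[0,0,0],85],[[-207,-568,0],[0,0,0],85],[[-207,-568,0],[0,0,0],85],[[-207,-568,0],[0,0,0],85],[[-207,-568,0],[0,0,0],85],[[-207,-568,0],[0,0,0],85],[[-207,-568,0],[0,0,0],85],[[-207,-568,0],[0,0,0],85]]'

```text
clock: 1.48
tcp_pos: [0.4465, -0.0384, 0.2926]
orientation: [0.0, 0.121, 0.993, 0.0]
wrist_force: [1.1, -0.3, 0.1]
finger_gap: 0.0849
grip_force: 0.0
```

step_arm --moves '[[[-94,-254,80],[0,0,0],85],[[-94,-254,80],[0,0,0],85],[[-94,-254,80],[0,0,0],85],[[-94,-254,80],[0,0,0],85],[[-94,-254,80],[0,0,0],85],[[-94,-254,80],[0,0,0],85],[[-94,-254,150],[0,0,0],85],[[-94,-254,150],[0,0,0],85]]'

```text
clock: 2.15
tcp_pos: [0.4782, -0.3084, 0.1441]
orientation: [0.002, 0.122, 0.993, -0.001]
wrist_force: [0.2, -0.6, -0.1]
finger_gap: 0.0851
grip_force: 0.0
```

Run:
```python
from h import *
s=st()
t=np.array(s["tcp_pos"])
snap("top","pics/t2.png",(280,110,360,230),5)
a=cv2.imread("pics/t2.png")
snap("scene","pics/s2.png",(140,110,360,290),600/180)
b=cv2.imread("pics/s2.png")
h=600; c=np.zeros((600,0,3),np.uint8)
b2=cv2.resize(b,(0,0),fx=.5,fy=.5)
W=np.zeros((600,800,3),np.uint8); W[:,:400]=a[:600,:400]; W[:b2.shape[0],400:400+b2.shape[1]]=b2[:,:400]
cv2.imwrite("pics/c2.png",W); print(proj("scene",t),proj("top",t))
```

```text
{'clock': 2.15, 'joint_pos': [-0.7139, 0.3377, -0.1366, 1.0921, 0.0001, -0.4696], 'tcp_pos': [0.4782, -0.3084, 0.1441], 'orientation': [0.0018, 0.1219, 0.9925, -0.0012], 'wrist_force': [0.1881, -0.5805, -0.1497], 'finger_gap': 0.0851, 'grip_force': 0.0}
[[314.80381234 170.21703843]] [[333.18389402 162.0824416 ]]
```

View pics/c2.png

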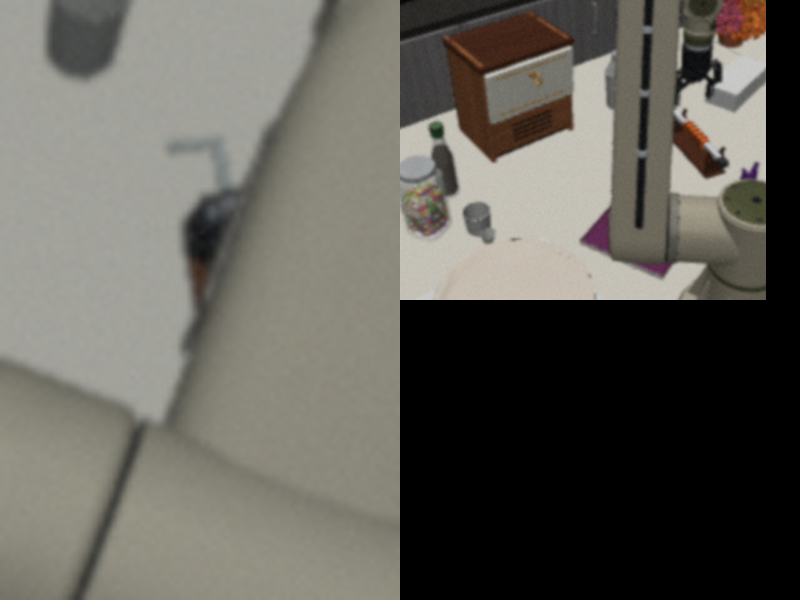

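Hook in the crop: corner (218,145), ball (172,148). In the scene view, the fingers are over the orange handle at (697,78), with the eye at (536,78). I'm descending and gripping.

step_arm --moves '[[[0,0,40],[0,0,0],85],[[0,0,75],[0,0,0],85],[[0,0,95],[0,0,0],70],[[0,0,102],[0,0,0],50],[[0,0,102],[0,0,0],40],[[0,0,102],[0,0,0],30],[[0,0,102],[0,0,0],24],[[0,0,102],[0,0,0],18]]' --grip_force 40

```text
clock: 2.92
tcp_pos: [0.479, -0.3064, 0.045]
orientation: [0.002, 0.121, 0.993, -0.002]
wrist_force: [-0.8, -0.1, 6.2]
finger_gap: 0.0234
grip_force: 39.8
```

step_arm --moves '[[[0,0,0],[0,0,0],10],[[0,0,0],[0,0,0],10],[[0,0,0],[0,0,0],10]]' --grip_force 110

```text
clock: 3.17
tcp_pos: [0.4791, -0.3065, 0.0452]
orientation: [0.002, 0.121, 0.993, -0.002]
wrist_force: [-0.7, -1.1, 8.2]
finger_gap: 0.0222
grip_force: 106.8
```

Run:
```python
from h import *
st()
top=((246.5)/3.75-.5+165,(282.5)/3.75-.5+55); sc=(140+136*.6,110+78*.6)
print(tri(sc,top)); print(proj("top",[.687,.0245,.235]),top,proj("scene",[.687,.0245,.235]),sc)
```

```text
{'clock': 3.1667, 'joint_pos': [-0.7103, 0.4198, -0.2787, 0.8669, -0.0, -0.4683], 'tcp_pos': [0.4791, -0.3065, 0.0452], 'orientation': [0.0023, 0.1207, 0.9927, -0.0015], 'wrist_force': [-0.6794, -1.1322, 8.173], 'finger_gap': 0.0222, 'grip_force': 106.7551}
(array([0.6932348 , 0.02419702, 0.22798173]), np.float64(0.0033932672421807964))
[[230.981092   130.64623241]] (230.23333333333335, 129.83333333333331) [[221.80436339 155.88626373]] (221.6, 156.8)
```

step_arm --moves '[[[0,0,-10],[0,0,0],10],[[0,0,-30],[0,0,0],10],[[0,0,-60],[0,0,0],10],[[0,0,-95],[0,0,0],10],[[0,0,-130],[0,0,0],10],[[0,0,-160],[0,0,0],10],[[0,0,-173],[0,0,0],10],[[0,0,-173],[0,0,0],10]]' --grip_force 118

```text
clock: 3.83
tcp_pos: [0.4791, -0.3061, 0.2205]
orientation: [0.004, 0.121, 0.993, -0.002]
wrist_force: [0.5, -0.4, -2.6]
finger_gap: 0.0226
grip_force: 115.4
```

step_arm --moves '[[[0,30,0],[0,0,-0.04],10],[[-1,65,0],[0,0,-0.08],10],[[-2,105,0],[0,0,-0.13],10],[[-3,145,0],[0,0,-0.18],10],[[-4,180,0],[0,0,-0.22],10],[[-5,205,0],[0,0,-0.25],10],[[-5,213,0],[0,0,-0.25],10],[[-5,213,0],[0,0,-0.25],10]]'

```text
clock: 4.5
tcp_pos: [0.5327, -0.097, 0.2142]
orientation: [-0.001, -0.006, 1.0, 0.001]
wrist_force: [0.0, -0.2, -2.9]
finger_gap: 0.0222
grip_force: 115.6
```

Run:
```python
from h import *
st()
snap("top","pics/t3.png",(200,90,300,190),4)
snap("scene","pics/s3.png",(180,120,280,220),4)
W=np.hstack([cv2.imread("pics/t3.png"),cv2.imread("pics/s3.png")]); cv2.imwrite("pics/c3.png",W)
```

```text
{'clock': 4.5, 'joint_pos': [-0.3286, 0.2553, -0.0743, 1.2433, 0.0005, -0.34], 'tcp_pos': [0.5327, -0.097, 0.2142], 'orientation': [-0.0009, -0.0057, 1.0, 0.0006], 'wrist_force': [0.039, -0.1863, -2.8519], 'finger_gap': 0.0222, 'grip_force': 115.6106}
```

View pics/c3.png

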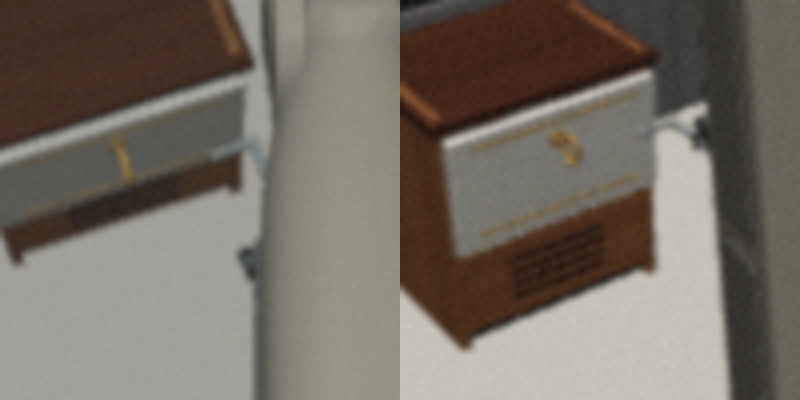

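Top crop: ball about (215,156), hook corner (252,147), eye bar (121,161). Scene crop: ball (642,130), corner (690,125), eye (567,150).

Run:
```python
from h import *
ft=lambda x,y:((x+.5)/4-.5+200,(y+.5)/4-.5+90)
fs=lambda x,y:((x-400+.5)/4-.5+180,(y+.5)/4-.5+120)
print("ball",tri(fs(642,130),ft(214,156)),"corner",tri(fs(690,125),ft(252,147)))
# pred: ball from TCP
t=np.array([.5327,-.097,.2142]); 
for P,n in((t+[.137,.036,.017],"ball"),(t+[.137,0,.017],"corner")):
    a,b=proj("top",P)[0],proj("scene",P)[0]
    print(n,(a-[200,90]+.5)*4-.5,(b-[180,120]+.5)*4-.5+[400,0])
for n,f in(("top","t3"),("scene","s3")):
    im=cv2.imread(f"pics/{f}.png"); hsv=cv2.cvtColor(im,cv2.COLOR_BGR2HSV)
    m=cv2.inRange(hsv,(10,110,110),(30,255,255)); k,l,s,c=cv2.connectedComponentsWithStats(m)
    print(n,[(s[i].tolist(),c[i].round(1).tolist()) for i in range(1,k) if s[i,4]>60])
    p=np.linspace(0,2*np.pi,60)
    for E in([.687,.0245,.235],[.690,.0245,.235],[.687,.0245,.231]):
        ring=np.array([[E[0]+a*np.cos(x),E[1]+b,E[2]+a*np.sin(x)] for a in(.012,.015,.018) for x in p for b in(-.003,0,.003)])
        q=(proj(n,ring)-[[200,90],[180,120]][n=="scene"]+.5)*4-.5
        print(E,q.min(0).round(0),q.max(0).round(0),q.mean(0).round(1))
```

```text
ball (array([ 0.66840295, -0.05383029,  0.23413124]), np.float64(0.00012201909332022242)) corner (array([ 0.65993874, -0.09717368,  0.2308784 ]), np.float64(0.019724527445046172))
ball [220.96004678 153.81454663] [647.16921426 129.88686074]
corner [258.24980124 141.85877741] [675.38423975 119.61769711]
top [([228, 34, 9, 16, 80], [232.0, 42.5]), ([114, 143, 17, 36, 188], [122.8, 160.1])]
[0.687, 0.0245, 0.235] [116. 144.] [135. 184.] [125.3 163.8]
[0.69, 0.0245, 0.235] [115. 141.] [134. 181.] [124.3 161. ]
[0.687, 0.0245, 0.231] [116. 146.] [135. 186.] [125.7 165.8]
scene [([190, 17, 27, 17, 144], [203.2, 24.9]), ([0, 86, 38, 33, 305], [16.6, 102.7]), ([153, 132, 21, 11, 146], [161.7, 137.5])]
[0.687, 0.0245, 0.235] [157. 127.] [180. 163.] [168.6 144.9]
[0.69, 0.0245, 0.235] [156. 126.] [179. 161.] [167.1 143.7]
[0.687, 0.0245, 0.231] [157. 131.] [181. 166.] [168.9 148.3]
```

Run:
```python
from h import *
ft=lambda x,y:((x+.5)/4-.5+200,(y+.5)/4-.5+90)
fs=lambda x,y:((x+.5)/4-.5+180,(y+.5)/4-.5+120)
print("eye",tri(fs(166,148),ft(122.5,161)),tri(fs(166,147),ft(122.5,162)))
```

```text
eye (array([0.69340274, 0.02508099, 0.22881068]), np.float64(0.0012290198730587271)) (array([0.69151347, 0.02576218, 0.23108084]), np.float64(0.0007320345964021758))
```

step_arm --moves '[[[-10,15,0],[0,0,0],10],[[-20,35,0],[0,0,0],10],[[-20,52,0],[0,0,0],10],[[-20,60,0],[0,0,0],10],[[-20,60,0],[0,0,0],10],[[-20,60,0],[0,0,0],10]]'

```text
clock: 5.1
tcp_pos: [0.5523, -0.0403, 0.215]
orientation: [-0.0, -0.004, 1.0, -0.0]
wrist_force: [0.2, -0.4, -2.4]
finger_gap: 0.0221
grip_force: 115.7
```

Run:
```python
from h import *
st()
snap("top","pics/t4.png",(210,110,270,160),6.6)
snap("scene","pics/s4.png",(200,130,260,180),6.6)
W=np.hstack([cv2.imread("pics/t4.png"),cv2.imread("pics/s4.png")]); cv2.imwrite("pics/c4.png",W); print(W.shape)
```

```text
{'clock': 5.1, 'joint_pos': [-0.2174, 0.2774, -0.0429, 1.2509, -0.0007, -0.2248], 'tcp_pos': [0.5523, -0.0403, 0.215], 'orientation': [-0.0002, -0.0037, 1.0, -0.0003], 'wrist_force': [0.1503, -0.4136, -2.444], 'finger_gap': 0.0221, 'grip_force': 115.6544}
(330, 792, 3)
```

View pics/c4.png

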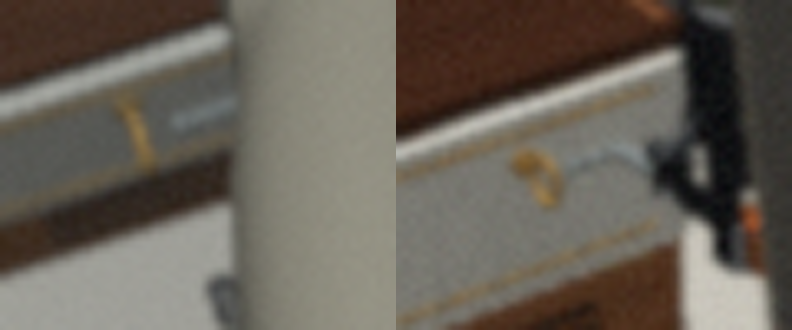

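Top: prong points at (138,134), the eye bar's middle. Scene: the ball at (570,168) points at ring centre (540,178). It is lined up, so I'm going in gently.

step_arm --moves '[[[0,6,0],[0,0,0],10],[[0,12,0],[0,0,0],10],[[0,16,0],[0,0,0],10],[[0,20,0],[0,0,0],10],[[0,23,0],[0,0,0],10]]'

```text
clock: 5.62
tcp_pos: [0.5519, -0.0164, 0.2152]
orientation: [-0.001, -0.004, 1.0, -0.001]
wrist_force: [-4.6, -5.1, -2.5]
finger_gap: 0.0223
grip_force: 115.3
```

step_arm --moves '[[[0,3,0],[0,0,0],10],[[0,6,0],[0,0,0],10],[[0,8,0],[0,0,0],10]]'

```text
clock: 5.87
tcp_pos: [0.5526, -0.0075, 0.2153]
orientation: [0.0, -0.004, 1.0, 0.0]
wrist_force: [0.1, 0.2, -3.2]
finger_gap: 0.0225
grip_force: 115.7
```

step_arm --moves '[[[0,4,0],[0,0,0],10],[[1,8,0],[0,0,0],10],[[2,12,0],[0,0,0],10],[[2,15,0],[0,0,0],10],[[2,15,0],[0,0,0],10]]'

```text
clock: 6.28
tcp_pos: [0.5502, 0.0076, 0.2153]
orientation: [0.0, -0.005, 1.0, 0.0]
wrist_force: [-0.1, -0.2, -3.7]
finger_gap: 0.0224
grip_force: 115.7
```

Run:
```python
from h import *
st()
snap("top","pics/t5.png",(210,110,270,160),6.6)
snap("scene","pics/s5.png",(200,130,260,180),6.6)
W=np.hstack([cv2.imread("pics/t5.png"),cv2.imread("pics/s5.png")]); cv2.imwrite("pics/c5.png",W); print(W.shape)
```

```text
{'clock': 6.2833, 'joint_pos': [-0.1324, 0.2701, -0.0521, 1.2486, 0.0004, -0.1414], 'tcp_pos': [0.5502, 0.0076, 0.2153], 'orientation': [0.0, -0.0045, 1.0, 0.0002], 'wrist_force': [-0.0573, -0.2103, -3.7145], 'finger_gap': 0.0224, 'grip_force': 115.7074}
(330, 792, 3)
```

View pics/c5.png

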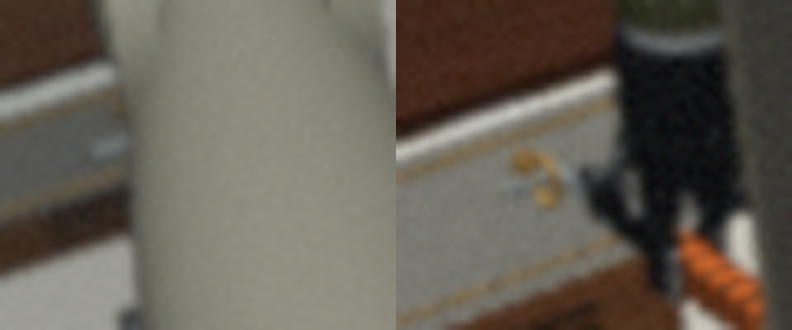

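Ball is through the ring, at (510,190) in the scene crop beyond the brass ring at (540,178). I'll feel for the pull contact.

step_arm --moves '[[[2,0,0],[0,0,0],10],[[4,0,0],[0,0,0],10],[[4,0,0],[0,0,0],10]]'

```text
clock: 6.63
tcp_pos: [0.5458, 0.0066, 0.2153]
orientation: [-0.0, -0.004, 1.0, 0.0]
wrist_force: [0.4, 0.5, -4.1]
finger_gap: 0.0223
grip_force: 115.7
```

step_arm --moves '[[[2,0,0],[0,0,0],10],[[3,0,0],[0,0,0],10],[[3,0,0],[0,0,0],10]]'

```text
clock: 6.88
tcp_pos: [0.543, 0.0067, 0.2153]
orientation: [-0.0, -0.004, 1.0, 0.0]
wrist_force: [-0.2, -0.0, -2.4]
finger_gap: 0.0228
grip_force: 115.7
```

step_arm --moves '[[[2,0,0],[0,0,0],10],[[3,0,0],[0,0,0],10],[[3,0,0],[0,0,0],10]]'

```text
clock: 7.13
tcp_pos: [0.54, 0.0067, 0.2153]
orientation: [-0.0, -0.004, 1.0, 0.0]
wrist_force: [-0.5, -0.3, -2.5]
finger_gap: 0.0224
grip_force: 115.7
```

step_arm --moves '[[[2,0,0],[0,0,0],10],[[3,0,0],[0,0,0],10],[[3,0,0],[0,0,0],10]]'

```text
clock: 7.38
tcp_pos: [0.537, 0.0067, 0.2153]
orientation: [-0.0, -0.004, 1.0, 0.0]
wrist_force: [0.8, -0.9, -3.5]
finger_gap: 0.0223
grip_force: 115.7
```

step_arm --moves '[[[2,0,0],[0,0,0],10],[[3,0,0],[0,0,0],10],[[3,0,0],[0,0,0],10]]'

```text
clock: 7.63
tcp_pos: [0.5359, 0.0066, 0.2156]
orientation: [0.002, -0.004, 1.0, 0.0]
wrist_force: [5.2, -0.8, -4.2]
finger_gap: 0.0226
grip_force: 115.4
```

step_arm --moves '[[[2,0,0],[0,0,0],10],[[3,0,0],[0,0,0],10],[[3,0,0],[0,0,0],10]]'

```text
clock: 7.88
tcp_pos: [0.5331, 0.0066, 0.2154]
orientation: [0.002, -0.004, 1.0, 0.0]
wrist_force: [8.0, 0.3, -5.4]
finger_gap: 0.0226
grip_force: 115.2
```

step_arm --moves '[[[2,0,3],[0,0,0],10],[[6,0,6],[0,0,0],10],[[10.5,0,9],[0,0,0],10],[[15,0,12.5],[0,0,0],10]]'

```text
clock: 8.22
tcp_pos: [0.5189, 0.0064, 0.2039]
orientation: [0.003, -0.004, 1.0, -0.0]
wrist_force: [6.6, 0.8, -1.6]
finger_gap: 0.0222
grip_force: 115.8
```

```bash
python3 -c "
from h import *
s=st(); print(s['ft_torque'])"
```

```text
{'clock': 8.2167, 'joint_pos': [-0.143, 0.2097, -0.159, 1.1959, 0.0009, -0.1513], 'tcp_pos': [0.5189, 0.0064, 0.2039], 'orientation': [0.0031, -0.0042, 1.0, -0.0], 'wrist_force': [6.5546, 0.7702, -1.5595], 'finger_gap': 0.0222, 'grip_force': 115.8478}
[ 0.06381284 -1.41184266 -0.02471393]
```

step_arm --moves '[[[4.5,0,3.5],[0,0,0],10],[[9,0,7.5],[0,0,0],10],[[13,0,11.5],[0,0,0],10],[[17,0,15.5],[0,0,0],10],[[20.5,0,20],[0,0,0],10],[[24,0,24],[0,0,0],10]]'

```text
clock: 8.72
tcp_pos: [0.4955, 0.0061, 0.1799]
orientation: [0.004, -0.004, 1.0, -0.0]
wrist_force: [8.2, 0.9, -2.7]
finger_gap: 0.0224
grip_force: 115.7
```

step_arm --moves '[[[2.5,0,6.5],[0,0,0],10],[[5,0,12.5],[0,0,0],10],[[7.5,0,18.5],[0,0,0],10],[[9.5,0,24],[0,0,0],10]]'

```text
clock: 9.05
tcp_pos: [0.483, 0.0061, 0.1548]
orientation: [0.001, -0.004, 1.0, -0.0]
wrist_force: [1.9, -1.0, 2.0]
finger_gap: 0.0223
grip_force: 116.2
```

step_arm --moves '[[[2,0,5.5],[0,0,0],10],[[4,0,11],[0,0,0],10],[[5.5,0,16],[0,0,0],10],[[7,0,21.5],[0,0,0],10],[[8,0,27],[0,0,0],10]]'

```text
clock: 9.47
tcp_pos: [0.4757, 0.0061, 0.1276]
orientation: [0.001, -0.004, 1.0, 0.0]
wrist_force: [5.8, -0.2, 0.8]
finger_gap: 0.0227
grip_force: 116.1
```

Run:
```python
from h import *
s=st(); print(s['ft_torque'])
snap("top","pics/t6.png",(190,80,290,180),4)
snap("scene","pics/s6.png",(180,120,280,220),4)
W=np.hstack([cv2.imread("pics/t6.png"),cv2.imread("pics/s6.png")]); cv2.imwrite("pics/c6.png",W)
```

```text
{'clock': 9.4667, 'joint_pos': [-0.1564, 0.1816, -0.3904, 0.9967, 0.0004, -0.1645], 'tcp_pos': [0.4757, 0.0061, 0.1276], 'orientation': [0.0011, -0.0041, 1.0, 0.0], 'wrist_force': [5.8056, -0.1651, 0.7978], 'finger_gap': 0.0227, 'grip_force': 116.0917}
[ 0.08370296 -1.5484361  -0.10968305]
```

View pics/c6.png

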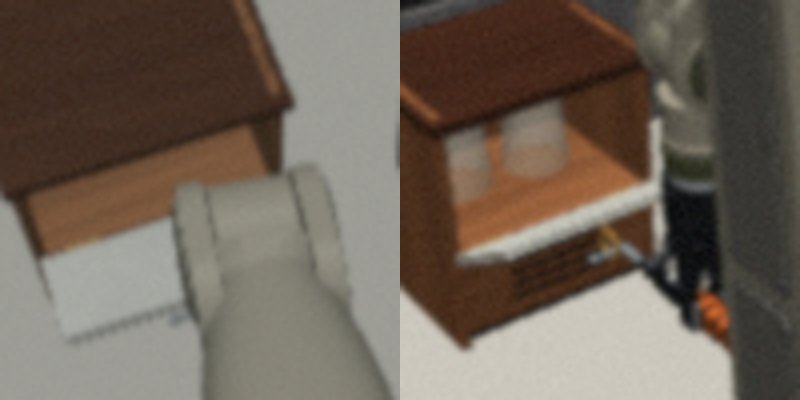

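The hatch is most of the way down: its edge runs (465,255)–(655,190) in the scene crop, and the prong is still in the ring at (605,250). I'm continuing along a corrected arc.

step_arm --moves '[[[-1,0,5],[0,0,0],10],[[-2,0,10],[0,0,0],10],[[-2,0,16],[0,0,0],10],[[-2,0,22],[0,0,0],10]]'

```text
clock: 9.9
tcp_pos: [0.4763, 0.0064, 0.1049]
orientation: [-0.0, -0.004, 1.0, 0.0]
wrist_force: [0.2, 0.8, 1.8]
finger_gap: 0.0223
grip_force: 116.4
```

step_arm --moves '[[[0,0,5],[0,0,0],10],[[-0.5,0,10],[0,0,0],10],[[-1,0,14],[0,0,0],10]]'

```text
clock: 10.15
tcp_pos: [0.4782, 0.0063, 0.0912]
orientation: [0.0, -0.004, 1.0, 0.0]
wrist_force: [1.5, 0.8, 1.7]
finger_gap: 0.0227
grip_force: 116.4
```

step_arm --moves '[[[0,0,2],[0,0,0],10],[[-0.5,0,4],[0,0,0],10],[[-0.5,0,4],[0,0,0],10]]'

```text
clock: 10.4
tcp_pos: [0.4784, 0.0062, 0.0876]
orientation: [0.0, -0.004, 1.0, 0.0]
wrist_force: [1.3, -0.9, 3.3]
finger_gap: 0.0222
grip_force: 116.5
```

step_arm --moves '[[[0,0,1.5],[0,0,0],10],[[-0.3,0,3],[0,0,0],10],[[-0.3,0,3],[0,0,0],10]]'

```text
clock: 10.65
tcp_pos: [0.4781, 0.0063, 0.0846]
orientation: [-0.0, -0.004, 1.0, 0.0]
wrist_force: [-2.0, 0.8, 1.5]
finger_gap: 0.0222
grip_force: 116.7
```

step_arm --moves '[[[0,0,1],[0,0,0],10],[[-0.3,0,2],[0,0,0],10],[[-0.3,0,2],[0,0,0],10]]'

```text
clock: 10.9
tcp_pos: [0.4783, 0.0063, 0.0829]
orientation: [-0.0, -0.004, 1.0, 0.0]
wrist_force: [-5.2, 0.1, 7.6]
finger_gap: 0.0222
grip_force: 117.4
```

step_arm --moves '[[[0.7,0,0.7],[0,0,0],10],[[0.7,0,0.7],[0,0,0],10]]'

```text
clock: 11.07
tcp_pos: [0.4782, 0.0063, 0.0825]
orientation: [0.0, -0.004, 1.0, 0.0]
wrist_force: [-3.8, 0.1, 8.1]
finger_gap: 0.0225
grip_force: 117.5
```

Run:
```python
from h import *
s=st(); print(s['ft_torque'])
snap("top","pics/t7.png",(190,80,290,180),4)
snap("scene","pics/s7.png",(180,120,280,220),4)
W=np.hstack([cv2.imread("pics/t7.png"),cv2.imread("pics/s7.png")])
# predicted hatch far edge corners at theta
for th in(1.2,1.3,1.35):
  for n,o,k in(("top",[190,80],0),("scene",[180,120],400)):
    for y in(.125,-.125):
      P=np.array([.727-.138*np.sin(th)-.002*np.cos(th),.0245+y,.130+.138*np.cos(th)-.002*np.sin(th)])
      q=(proj(n,P)[0]-o+.5)*4-.5+[k,0]; print(th,n,y,q.round(0))
cv2.imwrite("pics/c7.png",W)
```

```text
{'clock': 11.0667, 'joint_pos': [-0.1551, 0.23, -0.4516, 0.8886, 0.0002, -0.1634], 'tcp_pos': [0.4782, 0.0063, 0.0825], 'orientation': [0.0003, -0.0042, 1.0, 0.0001], 'wrist_force': [-3.8186, 0.0945, 8.0627], 'finger_gap': 0.0225, 'grip_force': 117.4507}
[ 0.20294837 -0.82999089  0.03654242]
1.2 top 0.125 [ 71. 356.]
1.2 top -0.125 [327. 273.]
1.2 scene 0.125 [511. 272.]
1.2 scene -0.125 [718. 190.]
1.3 top 0.125 [ 74. 365.]
1.3 top -0.125 [328. 282.]
1.3 scene 0.125 [514. 285.]
1.3 scene -0.125 [721. 202.]
1.35 top 0.125 [ 76. 369.]
1.35 top -0.125 [328. 287.]
1.35 scene 0.125 [516. 291.]
1.35 scene -0.125 [722. 208.]
```

View pics/c7.png

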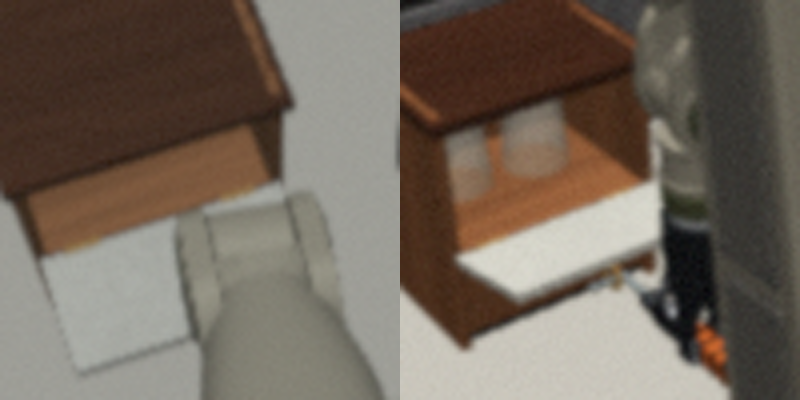

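The hatch's near corner is at (518,297) scene and (80,373) top, matching the prediction for 1.35 rad. One small push to confirm the stop.

step_arm --moves '[[[1,0,0.6],[0,0,0],10],[[1.5,0,1],[0,0,0],10],[[1.5,0,1],[0,0,0],10]]'

```text
clock: 11.42
tcp_pos: [0.4782, 0.0062, 0.0821]
orientation: [0.002, -0.004, 1.0, 0.0]
wrist_force: [-1.8, 0.6, 7.7]
finger_gap: 0.0225
grip_force: 117.5
```

step_arm --moves '[[[0,0,0.8],[0,0,0],10],[[0,0,1.5],[0,0,0],10],[[0,0,1.5],[0,0,0],10]]'

```text
clock: 11.67
tcp_pos: [0.4775, 0.0058, 0.0799]
orientation: [0.001, -0.004, 1.0, -0.0]
wrist_force: [-0.9, -0.9, 6.2]
finger_gap: 0.0222
grip_force: 117.3
```

Run:
```python
from h import *
s=st(); print(s['ft_torque'])
a=np.mean([imaging.read_camera("top")[80:180,190:290].astype(float) for _ in range(2)],0)
b=imaging.read_camera("scene")[120:220,180:280].astype(float)
r=lambda f:cv2.resize(cv2.imread(f),(100,100),interpolation=cv2.INTER_AREA)[:,:,::-1].astype(float)
for n,x,y,cols in(("top",r("pics/t7.png"),a,(24,30,36,40)),("scene",r("pics/s7.png"),b,(32,38,44))):
    for c in cols:
        lo,hi=(80,96) if n=="top" else (60,82)
        print(n,c,x[lo:hi,c-1:c+2].mean((1,2)).round(0).astype(int).tolist()); print("   now",y[lo:hi,c-1:c+2].mean((1,2)).round(0).astype(int).tolist())
cv2.imwrite("pics/s8.png",cv2.resize(imaging.read_camera("scene")[160:210,210:270,::-1],None,fx=8,fy=8,interpolation=cv2.INTER_CUBIC))
```

```text
{'clock': 11.6667, 'joint_pos': [-0.156, 0.2307, -0.4581, 0.8802, -0.0004, -0.1635], 'tcp_pos': [0.4775, 0.0058, 0.0799], 'orientation': [0.0009, -0.0038, 1.0, -0.0003], 'wrist_force': [-0.9013, -0.9462, 6.2418], 'finger_gap': 0.0222, 'grip_force': 117.2609}
[-0.16818812 -1.21856155 -0.2368184 ]
top 24 [169, 169, 168, 168, 169, 167, 167, 167, 168, 167, 159, 140, 131, 142, 153, 156]
   now [168, 170, 169, 168, 168, 168, 168, 169, 168, 168, 159, 139, 130, 143, 153, 155]
top 30 [167, 165, 164, 164, 165, 165, 165, 163, 156, 137, 130, 143, 153, 155, 156, 156]
   now [166, 166, 164, 164, 165, 166, 165, 164, 157, 137, 129, 144, 153, 156, 156, 156]
top 36 [165, 166, 166, 166, 167, 164, 155, 136, 129, 142, 152, 156, 156, 156, 155, 156]
   now [166, 165, 166, 166, 167, 164, 156, 136, 129, 142, 153, 156, 156, 156, 155, 156]
top 40 [165, 166, 167, 167, 164, 150, 134, 134, 146, 154, 155, 155, 156, 155, 155, 155]
   now [165, 165, 167, 168, 164, 151, 132, 134, 148, 154, 155, 156, 155, 155, 156, 155]
scene 32 [210, 209, 209, 207, 209, 211, 211, 212, 211, 211, 208, 198, 172, 136, 102, 70, 49, 50, 93, 150, 187, 196]
   now [208, 209, 210, 208, 209, 211, 210, 212, 210, 210, 208, 200, 174, 138, 104, 72, 47, 46, 90, 154, 187, 196]
scene 38 [208, 209, 210, 209, 209, 207, 207, 207, 204, 187, 155, 121, 86, 59, 46, 64, 120, 170, 192, 195, 196, 195]
   now [208, 210, 210, 208, 208, 209, 208, 206, 204, 189, 154, 120, 86, 55, 45, 63, 120, 173, 192, 195, 195, 196]
scene 44 [207, 207, 208, 207, 208, 206, 198, 172, 136, 102, 72, 48, 49, 91, 152, 187, 194, 196, 195, 195, 195, 197]
   now [208, 206, 208, 207, 208, 207, 201, 174, 136, 104, 72, 47, 47, 90, 154, 189, 194, 195, 194, 195, 196, 195]
```

View pics/s8.png

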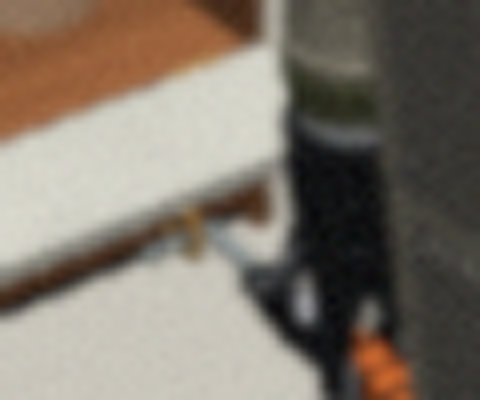

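The hatch edge did not shift under the extra push, so it is at its stop; the ring is at (190,232) with the prong through it. Now centring the prong in the ring and withdrawing.

step_arm --moves '[[[0.5,0,-3],[0,0,0],10],[[1,0,-6],[0,0,0],10],[[1,0,-8],[0,0,0],10],[[1,0,-8],[0,0,0],10]]'

```text
clock: 12.2
tcp_pos: [0.4744, 0.0065, 0.087]
orientation: [-0.001, -0.004, 1.0, 0.0]
wrist_force: [0.4, 0.1, -3.9]
finger_gap: 0.0225
grip_force: 116.1
```

step_arm --moves '[[[0,-5,0],[0,0,0],10],[[0,-10,0],[0,0,0],10],[[0,-12,0],[0,0,0],10]]'

```text
clock: 12.45
tcp_pos: [0.4755, -0.0065, 0.0871]
orientation: [-0.0, -0.004, 1.0, -0.0]
wrist_force: [-0.3, 0.4, -2.2]
finger_gap: 0.0226
grip_force: 116.1
```

step_arm --moves '[[[0,-2,0],[0,0,0],10],[[0,-4,0],[0,0,0],10],[[0,-6,0],[0,0,0],10]]'

```text
clock: 12.7
tcp_pos: [0.4758, -0.0121, 0.0874]
orientation: [-0.0, -0.004, 1.0, 0.0]
wrist_force: [1.2, -0.3, -2.3]
finger_gap: 0.0223
grip_force: 116.1
```

step_arm --moves '[[[0,-2,0],[0,0,0],10],[[0,-4,0],[0,0,0],10],[[0,-6,0],[0,0,0],10]]'

```text
clock: 12.95
tcp_pos: [0.4759, -0.018, 0.0876]
orientation: [0.0, -0.004, 1.0, 0.0]
wrist_force: [0.0, 0.3, -2.2]
finger_gap: 0.0222
grip_force: 116.1
```

step_arm --moves '[[[0,-6,0],[0,0,0],10],[[0,-15,0],[0,0,0],10],[[0,-28,0],[0,0,0],10],[[0,-40,0],[0,0,0],10],[[20,-45,0],[0,0,0],10],[[45,-45,0],[0,0,0],10],[[65,-45,0],[0,0,0],10],[[70,-45,0],[0,0,0],10]]'

```text
clock: 13.62
tcp_pos: [0.4024, -0.0634, 0.0869]
orientation: [-0.002, -0.003, 1.0, 0.001]
wrist_force: [-0.8, 0.3, -2.8]
finger_gap: 0.0223
grip_force: 116.0
```

step_arm --moves '[[[0,0,-20],[0,0,0],10],[[0,0,-50],[0,0,0],10],[[0,-20,-85],[0,0,0],10],[[0,-50,-120],[0,0,0.05],10],[[0,-80,-125],[0,0,0.1],10],[[0,-115,-125],[0,0,0.15],10],[[0,-150,-125],[0,0,0.2],10],[[0,-180,-125],[0,0,0.248],10]]'

```text
clock: 14.28
tcp_pos: [0.4081, -0.2466, 0.2133]
orientation: [0.001, 0.121, 0.993, -0.001]
wrist_force: [0.9, 0.4, -2.0]
finger_gap: 0.0223
grip_force: 116.4
```

Run:
```python
from h import *
s=st()
W=np.zeros((600,800,3),np.uint8)
a=imaging.read_camera("scene")[100:300,200:360,::-1]; W[:,:480]=cv2.resize(a,(480,600),interpolation=cv2.INTER_CUBIC)
b=imaging.read_camera("top")[80:230,270:350,::-1]; W[:,480:800]=cv2.resize(b,(320,600),interpolation=cv2.INTER_CUBIC)
cv2.imwrite("pics/c9.png",W)
r=R.from_quat(np.array(s["orientation"])[[1,2,3,0]]).as_matrix(); print(r.round(3))
d=np.array([.479,-.3065,.0455])-s["tcp_pos"]; print("toolshift",(r.T@d*1000).round(1))
```

```text
{'clock': 14.2833, 'joint_pos': [-0.7122, 0.1283, -0.2348, 1.205, -0.0001, -0.469], 'tcp_pos': [0.4081, -0.2466, 0.2133], 'orientation': [0.0011, 0.1213, 0.9926, -0.0008], 'wrist_force': [0.9095, 0.3722, -1.9878], 'finger_gap': 0.0223, 'grip_force': 116.3606}
[[-0.971  0.241  0.002]
 [ 0.241  0.971 -0.002]
 [-0.002 -0.001 -1.   ]]
toolshift [-82.8 -40.8 168. ]
```

View pics/c9.png

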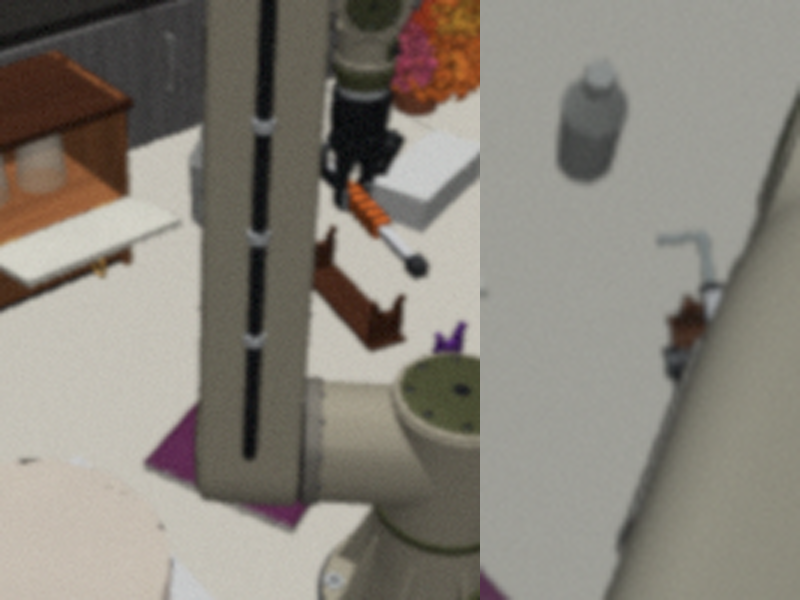

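Scene crop: tail cap (415,265), handle (370,210), rest forks (325,250) and (390,320). The hatch stays open at (90,240). Checking the pole's pitch from the tail.

Run:
```python
from h import *
t=np.array([.4081,-.2466,.2133]); u=np.array([np.cos(np.radians(-13.9)),np.sin(np.radians(-13.9)),0])
for pd in(0,2,4,6):
    p=np.radians(pd)
    for L in(-.170,.137):
        P=t+[0,0,.017]+u*L*np.cos(p)+np.array([0,0,L*np.sin(p)])
        print(pd,L,((proj("scene",P)[0]-[200,100]+.5)*3-.5).round(1),((proj("top",P)[0]-[270,80]+.5)*4-.5+[480,0]).round(1))
```

```text
0 -0.17 [420.8 262.9] [750.6 578.7]
0 0.137 [304.5 147.5] [697.4 243.6]
2 -0.17 [420.2 266.9] [749.  579.9]
2 0.137 [304.7 144.6] [698.4 241.5]
4 -0.17 [419.5 270.7] [747.5 580.9]
4 0.137 [305.  141.7] [699.4 239.5]
6 -0.17 [418.7 274.4] [745.9 581.5]
6 0.137 [305.3 138.8] [700.4 237.7]
```

step_arm --moves '[[[-25,-12,0],[0,0.005,0],10],[[-55,-27,20],[0,0.01,0],10],[[-78,-38,50],[0,0.02,0],10],[[-83,-41,75],[0,0.02,0],10],[[-83,-41,95],[0,0.02,0],10],[[-83,-41,105],[0,0.02,0],10],[[-83,-41,105],[0,0.02,0],10]]'

```text
clock: 14.97
tcp_pos: [0.477, -0.3014, 0.1046]
orientation: [-0.012, 0.119, 0.993, 0.003]
wrist_force: [-0.1, 0.3, -2.8]
finger_gap: 0.0228
grip_force: 116.5
```

Run:
```python
from h import *
s=st()
r=R.from_quat(np.array(s["orientation"])[[1,2,3,0]]).as_matrix(); print(r.round(3))
d=np.array([.479,-.3065,.0455])-s["tcp_pos"]; print("toolshift",(r.T@d*1000).round(1))
W=np.zeros((600,800,3),np.uint8)
a=imaging.read_camera("scene")[130:230,290:370,::-1]; W[:,:480]=cv2.resize(a,(480,600),interpolation=cv2.INTER_CUBIC)
b=imaging.read_camera("top")[125:225,295:345,::-1]; W[:,480:780]=cv2.resize(b,(300,600),interpolation=cv2.INTER_CUBIC)
cv2.imwrite("pics/c10.png",W)
```

```text
{'clock': 14.9667, 'joint_pos': [-0.7012, 0.3803, -0.1772, 1.0371, -0.0087, -0.4616], 'tcp_pos': [0.477, -0.3014, 0.1046], 'orientation': [-0.0123, 0.1194, 0.9928, 0.0029], 'wrist_force': [-0.1066, 0.2785, -2.8074], 'finger_gap': 0.0228, 'grip_force': 116.4895}
[[-0.971  0.237 -0.024]
 [ 0.237  0.971  0.009]
 [ 0.025  0.003 -1.   ]]
toolshift [-4.6 -4.6 59. ]
```

View pics/c10.png

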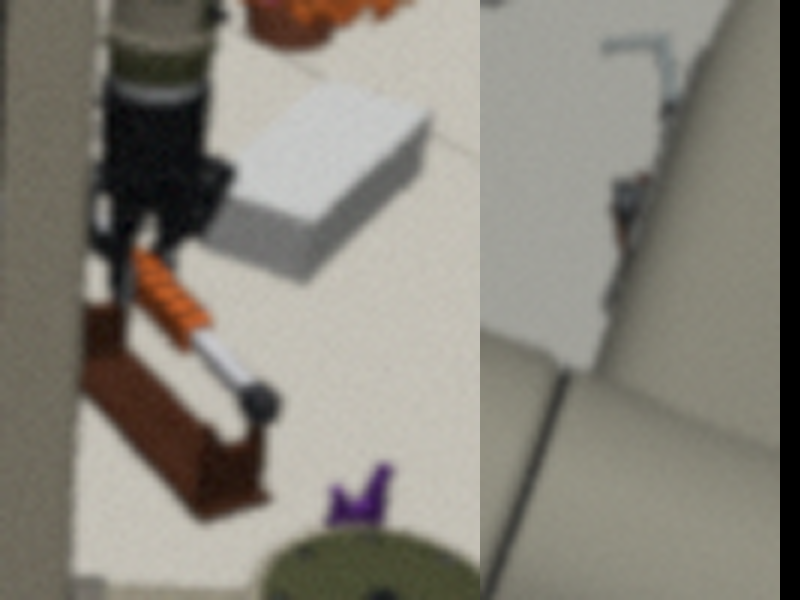

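The pole is lined up over the brown rest: tail cap (260,402) over the fork slot (235,440). I have now viewed 12 pictures, two over the limit, so no more viewing; forces will guide the lowering.

step_arm --moves '[[[-4.6,-4.6,0],[0,0,0],10],[[-4.6,-4.6,8],[0,0,0],10],[[-4.6,-4.6,18],[0,0,0],10],[[-4.6,-4.6,26],[0,0,0],10],[[-4.6,-4.6,34],[0,0,0],10],[[-4.6,-4.6,38],[0,0,0],10],[[-4.6,-4.6,38],[0,0,0],10]]'

```text
clock: 15.65
tcp_pos: [0.4802, -0.3074, 0.0678]
orientation: [-0.011, 0.12, 0.993, 0.002]
wrist_force: [0.3, -0.0, -2.2]
finger_gap: 0.0226
grip_force: 116.6
```

Run:
```python
from h import *
s=st(); print(s["ft_torque"])
r=R.from_quat(np.array(s["orientation"])[[1,2,3,0]]).as_matrix()
d=np.array([.479,-.3065,.0455])-s["tcp_pos"]; print("toolshift",(r.T@d*1000).round(1))
```

```text
{'clock': 15.65, 'joint_pos': [-0.7054, 0.4202, -0.215, 0.9564, -0.0089, -0.4656], 'tcp_pos': [0.4802, -0.3074, 0.0678], 'orientation': [-0.0112, 0.1196, 0.9928, 0.0021], 'wrist_force': [0.3431, -0.0178, -2.2192], 'finger_gap': 0.0226, 'grip_force': 116.6365}
[-0.05701893 -0.23182706 -0.03920526]
toolshift [ 0.9  0.6 22.3]
```

step_arm --moves '[[[1,0.6,4],[0,0,0],10],[[1,0.6,8],[0,0,0],10],[[1,0.6,11],[0,0,0],10],[[1,0.6,11],[0,0,0],10]]'

```text
clock: 15.98
tcp_pos: [0.4802, -0.3074, 0.0581]
orientation: [-0.01, 0.12, 0.993, 0.001]
wrist_force: [-0.4, 1.3, -1.4]
finger_gap: 0.0226
grip_force: 116.8
```

step_arm --moves '[[[0,0,3],[0,0,0],10],[[0,0,6],[0,0,0],10],[[0,0,8],[0,0,0],10],[[0,0,8],[0,0,0],10]]'

```text
clock: 16.32
tcp_pos: [0.48, -0.3077, 0.05]
orientation: [-0.01, 0.12, 0.993, 0.001]
wrist_force: [-1.5, -1.4, -3.0]
finger_gap: 0.0224
grip_force: 116.7
```

step_arm --moves '[[[0,0,1.5],[0,0,0],10],[[0,0,3],[0,0,0],10],[[0,0,3],[0,0,0],10]]'

```text
clock: 16.57
tcp_pos: [0.4801, -0.3077, 0.0477]
orientation: [-0.01, 0.12, 0.993, 0.001]
wrist_force: [0.4, -1.8, 2.1]
finger_gap: 0.0223
grip_force: 117.2
```

step_arm --moves '[[[0,0,1],[0,0,0],10],[[0,0,2],[0,0,0],10],[[0,0,2],[0,0,0],10]]'

```text
clock: 16.82
tcp_pos: [0.4803, -0.3079, 0.0464]
orientation: [-0.01, 0.12, 0.993, 0.001]
wrist_force: [-0.2, -1.0, 7.6]
finger_gap: 0.0224
grip_force: 118.0
```

Seated with the rest carrying the load. Releasing and rising.

step_arm --moves '[[[0,0,-1],[0,0,0],24],[[0,0,-1],[0,0,0],35],[[0,0,-1],[0,0,0],60],[[0,0,-1],[0,0,0],85],[[0,0,-1],[0,0,0],85],[[0,0,-1],[0,0,0],85],[[0,0,-1],[0,0,0],85]]' --grip_force 30

```text
clock: 17.4
tcp_pos: [0.48, -0.3072, 0.0463]
orientation: [-0.01, 0.12, 0.993, 0.001]
wrist_force: [-0.6, 0.1, -1.2]
finger_gap: 0.085
grip_force: 0.0
```

step_arm --moves '[[[0,0,-10],[0,0,0],85],[[0,0,-30],[0,0,0],85],[[0,0,-60],[0,0,0],85],[[0,0,-100],[0,0,0],85],[[0,0,-140],[0,0,0],85],[[60,0,-180],[0,0,0],85],[[100,0,-190],[0,0,0],85],[[100,0,-190],[0,0,0],85]]'

```text
clock: 18.07
tcp_pos: [0.3853, -0.2841, 0.2414]
orientation: [-0.009, 0.119, 0.993, 0.0]
wrist_force: [-0.1, -0.5, 0.3]
finger_gap: 0.085
grip_force: 0.0
```

step_arm --moves '[[[100,400,-60],[0,0,0],85],[[100,400,-60],[0,0,0],85],[[100,400,-60],[0,0,0],85],[[100,400,-60],[0,0,0],85],[[100,400,-60],[0,0,0],85],[[100,400,-60],[0,0,0],85],[[100,400,-60],[0,0,0],85],[[100,400,-60],[0,0,0],85]]'

```text
clock: 18.73
tcp_pos: [0.3851, 0.0469, 0.2894]
orientation: [-0.009, 0.12, 0.993, 0.001]
wrist_force: [1.6, -0.4, -0.4]
finger_gap: 0.085
grip_force: 0.0
```

Run:
```python
from h import *
st()
o=cv2.resize(cv2.imread("pics/top1.png"),(185,160),interpolation=cv2.INTER_AREA)[72:108,143:182].astype(np.float32)
n=imaging.read_camera("top")[55:215,165:350,::-1][72:108,143:182]
cv2.imwrite("pics/end.png",n); n=n.astype(np.float32)
print(n.shape,"diff",np.abs(o-n).mean(2).mean(),np.abs(o-n).mean(2).max())
g=lambda a:cv2.cvtColor(a.astype(np.uint8),cv2.COLOR_BGR2GRAY).astype(np.float64)
full=imaging.read_camera("top")[55:215,165:350,::-1]
oo=cv2.resize(cv2.imread("pics/top1.png"),(185,160),interpolation=cv2.INTER_AREA)
for nm,(y0,y1,x0,x1) in dict(hook=(78,96,144,168),handle=(105,137,150,180),tail=(137,159,155,182),shaker=(35,75,118,146)).items():
    a,b=oo[y0:y1,x0:x1],full[y0:y1,x0:x1]
    print(nm,"diff",cv2.absdiff(a,b).mean().round(1),"shift",np.round(cv2.phaseCorrelate(g(a),g(b)),2))
def org(a):
    m=cv2.inRange(cv2.cvtColor(a,cv2.COLOR_BGR2HSV),(5,140,120),(20,255,255))[:,143:]; p=np.argwhere(m); c=p.mean(0); w,v=np.linalg.eigh(np.cov(p.T)); return c,np.degrees(np.arctan(v[1,1]/v[0,1])),len(p)
print(org(oo),org(np.ascontiguousarray(full)))
```

```text
{'clock': 18.7333, 'joint_pos': [-0.0889, -0.049, -0.2348, 1.4029, 0.0031, 0.1515], 'tcp_pos': [0.3851, 0.0469, 0.2894], 'orientation': [-0.009, 0.1199, 0.9927, 0.0013], 'wrist_force': [1.605, -0.4343, -0.3649], 'finger_gap': 0.085, 'grip_force': 0.0}
(36, 39, 3) diff 2.7962964 34.0Traceback (most recent call last):
  File "<stdin>", line 12, in <module>
    return _wrapfunc(a, 'round', decimals=decimals, out=out)
    return _wrapit(obj, method, *args, **kwds)
    conv = _array_converter(obj)
ValueError: setting an array element with a sequence. The requested array has an inhomogeneous shape after 1 dimensions. The detected shape was (2,) + inhomogeneous part.
```

Run:
```python
from h import *
g=lambda a:cv2.cvtColor(np.ascontiguousarray(a),cv2.COLOR_BGR2GRAY).astype(np.float64)
full=np.ascontiguousarray(imaging.read_camera("top")[55:215,165:350,::-1])
oo=cv2.resize(cv2.imread("pics/top1.png"),(185,160),interpolation=cv2.INTER_AREA)
for nm,(y0,y1,x0,x1) in dict(hook=(78,96,144,168),handle=(105,137,150,180),tail=(137,159,155,182),shaker=(35,75,118,146)).items():
    a,b=oo[y0:y1,x0:x1],full[y0:y1,x0:x1]
    s,c=cv2.phaseCorrelate(g(a),g(b)); print(nm,"diff",round(cv2.absdiff(a,b).mean(),1),"shift",np.round(s,2),round(c,2))
```

```text
hook diff 3.5 shift [ 0.26 -0.84] 1.25
handle diff 4.3 shift [-0.81 -0.07] 0.91
tail diff 7.8 shift [ 0.06 -0.13] 0.96
shaker diff 1.9 shift [-0.08  0.04] 0.88
```

```bash
python3 -c "
from workcell import env
print(env.hand_in())"
```

```text
the job is handed in; nothing more can be done
None
```

The job is handed in at about 19 s: the hatch is open at its stop, contact readings peaked near 12 N, and the pole is back in its rest within about 1 px (2–3 mm) of its original spot by image comparison; however, I viewed 12 pictures, over the limit of 10.

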